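Unbolt and fold back the bifold dust cover of a router's collet bay

TASK

Open the collet bay on the router bed: lift the bolt's black ball handle out of its notch, draw the bolt back off the yellow cover and drop the handle into the other notch. Then raise the two-panel cover by its dark rail until it stands about half-way up as a tent, let go of it so that it stands by itself, and push its front edge back from the robot's side until the two panels are folded fully flat against each other. Leave everything else on the bed where it lies.

Things in the scene. Friction and masses are not known exactly. Their poses are not given: they have to be found in the camera images.
- bay: white steel box fixed to the bed; origin on the bed, x away from the robot, y to the robot's left, z up. All mm in these notes are in this frame: box x -125..125, y -190..230, deck 70 high. Right-hand part (y -160..40): an open well with collets, closed by the two-panel yellow cover. Left-hand deck: the barrel bolt, steel rod 14 thick along y at x -15, z 102, in straps (up to z 114) at y 72 and 205
- notch_shut (a point): first notch, x -40, y 115, z 97 (its floor), of the dark steel comb in front of the bolt rod. Comb: x -45..-35, teeth up to z 109; both notches 14 wide in y, so that the 8 mm handle rod has 3 mm of play either way. The handle lies here at the start.
- notch_open (a point): the other notch, x -40, y 165, z 97 (its floor), 50 mm to the left of the first; the handle belongs here when the bolt is drawn
- bolt (a joint): slide of the bolt along the bay's +y, m: 0 = shot, its end lying 22 mm over the front panel, which stops the cover from rising; 0.050 = drawn, handle level with the other notch; range -0.004 to 0.056; friction about 1 N
- bolt_handle (a joint): swing of the handle about the rod's axis, rad: 0 = level, in a notch, pointing at the robot (-x); grows as it is lifted, upright at 1.57, stop at 1.7. It clears the teeth from about 0.6 and falls back by its own weight when let go.
- ball (a point): centre of the black ball, 22 mm across, on the end of the 8 mm handle rod, 58 mm from the bolt's axis; at the start about x -73, y 115, z 102, which is 32 above the deck. Pinched along the bay's y it can turn between the fingers.
- cover_rear (a joint): rise of the cover, rad: 0 = flat, 1.57 = both panels upright, undersides together (stop). Each panel's angle from level. Stiff hinges (0.2 N m): it stays where it is left. Pushing the front edge does nothing while the cover is flat, and takes some 3 to 6 N once it is tented by 0.5 rad or more.
- rear_hinge (a point): middle of the rear panel's hinge on the bay: x 100, y -60, z 84 (undersides of the panels). Two panels, each 95 long, 200 wide, 8 thick. The front edge runs in tracks at z 84: at rise a the ridge between the panels is at x = 100 - 95 cos a, z = 84 + 95 sin a, and the front edge at x = 100 - 190 cos a.
- cover_front: front panel (the one nearer the robot); origin in the middle of the ridge, on the underside; x from the front edge towards the ridge, y along the ridge, z out of the outer face. It tips back to face the robot by the joint angle as the cover rises.
- rail_top (a point): middle of the top edge of the dark rail, a plate 8 thick, 80 long (y), 34 high, upright on the front panel's outer face, 30 from the ridge. Pinch it across its thickness (along x) and tilt with the panel; it turns level by the end, so it cannot be followed all the way.
- front_edge (a point): middle of the front panel's front edge, on its outer face (8 above the underside); a dark lip 10 high and 4 thick stands along its full width. Left and right of the rail 60 mm of the panel is bare, free for pushing.
- collet_nut: steel collet nut, 42 mm across, 24 mm high, standing on the bay's deck behind the bolt (70 mm above the bed); bystander
- brush: bench brush, about 200 mm long, lying left of the bay; bystander
- offcut: plywood offcut 130 x 70 x 18 mm, lying right of the bay; bystander
- jar: glass jar with blue cap, 64 mm across, 85 mm high; bystander
- oil: white plastic bottle with red cap, 56 mm across, 150 mm high; bystander
- pendant: black hand-held controller 130 x 75 x 30 mm, lying flat; bystander
- wrench: open wrench, 160 mm long, lying flat; bystander

How it is judged:
By the outcome, as a careful person would: the job done as asked, in the order asked, and still so for the second after the job is handed in, with the robot touching nothing.
It also fails if it takes over 64 s, if anything falls off the work surface, if the arm or the gripper's body presses on something with over 40 N, if the wrist force passes 120 N, or if a joint passes its speed limit or range.

ROBOT

A 6-joint arm with a two-finger parallel gripper is mounted at the origin on the work surface. World frame = base frame: x ahead of the robot, y to its left, z up, the work surface at z = 0. Lengths are in m, angles in degrees, forces in N, time in s.
With the tool pointing down it reaches from about 0.375 to 0.9 m from the base axis. Payload 3.1 kg.
Tool frame: the origin (TCP) lies between the finger pads; the fingertips stand 11 mm ahead of it and the grasp point (between the pads) lies 8 mm behind it; z points along the fingers, y is the line along which they close (so a half turn about z gives the same grasp; the last joint's range is limited). The gripper opens to 87 mm and grips with 3 to 60 N. Pads are 19 mm wide; open, the fingers measure 117 mm over their backs; the gripper's body (75 mm by 190 mm) begins 51 mm behind the grasp point.
Start: joints at [-82.649, 30.224, 82.088, -0, 67.689, -10.227], TCP at [0.189, -0.596, 0.234] pointing down, gripper open.
Joint ranges: [-176.69, 176.69], [-43.24, 126.21], [12.49, 139.97], [-82, 262], [0, 151.66], [-163.58, 163.58]. Speed limits (degrees/s): [159.86, 159.86, 180, 180, 180, 180].

INTERFACE

Orientations are given as a 3x3 rotation matrix whose columns are the frame's x, y, z axes.
In Python, from rig import bot gives the robot as it stands.
- The arm moves only by the tool apply_moves, never from a script. Its argument "steps" is a list that holds one entry, the list of rows, each a list of 7 numbers: the shift along the tool's x, y, z in cm, then the turn, a rotation vector about the tool's x, y, z in degrees, then the gripper command: -1 is shut, 1 is fully open, values between are in proportion. In form: [[[dx, dy, dz, rx, ry, rz, jaw], ...]]. A call has 1 to 20 rows; each row is the pose to reach, as a shift and turn from the pose commanded when the call began, along the tool's axes at that moment; what a row does not reach only later rows make up. A row lasts 1/8 s, in which the tool goes at most 62.5 mm and 10.7 degrees, less where a joint would pass 70% of its speed; a pose out of reach is approached as far as the arm can. A call with a gripper value outside its range is refused whole. The fingers move at their own pace and stop on an object; the grip force is fixed at half the most. Time passes only in rows, so rows that repeat a pose let the fingers close. It gives the time, the measured TCP pose, the force, the opening and the grip force at its end, in the units of the state.
- bot.read_state(): the state, without advancing time (a new reading comes with each control period).
- bot.capture(name): name is "scene" or "top" or "wrist"; returns the picture (384x512x3 uint8, blue, green, red); there is no depth.
- bot.camera_model(name): a dict with "intrinsics" (3x3 intrinsics, pixels), "R" (3x3) and "t" (3): a world point X has camera coordinates R X + t. Camera axes: x right, y down, z forward; pixel columns grow to the right and rows downward; lengths in m; the calibration is good to about 2 mm. A picture is of the moment at which its call begins: read the wrist's pose just before it. camera_model takes no time and is no camera call; for the wrist camera it gives the pose at the moment of the call.
- bot.hand_in(): hands the job in; it is judged then, once.
The state is a dict: "time_s": time; "joint_positions": joint angles; "qvel": joint speeds; "tau": joint torques, N m; "position": TCP position; "tcp_rot": TCP orientation; "force": force on the tool from outside, world axes, zero at the start; "moment": the same for the moment, N m; "opening": opening from 0.0 (shut) to 1.0 (fully open); "grasp_force": force on a finger pad.
Only numpy, scipy, OpenCV 4.12 (cv2) and the standard library are available. Lean on these libraries where they do the work, as an engineer would, in place of code of your own. Each camera call takes 0.05 s, during which the arm holds its last target. There are 200 camera calls.

## Working session

There is one attempt and no reset: what is moved stays moved. The work goes in short steps, Python scripts to look and compute and a tool call to move; the robot and the scene stay as the last step left them, time stands still between calls to the robot, and variables do not carry over. Pictures are saved under pics/ and viewed, at most 10 in all, crops included, and the job is handed in when it is done.

Besides the shell and the picture viewer there is one more tool, called as name([rows], argument=value, ...), one row to a line, values as JSON. apply_moves: Moves the arm, as the interface text tells. Its arguments: {"type":"object","properties":{"steps":{"type":"array","items":{"type":"array","items":{"type":"array","items":{"type":"number"}}}}},"required":["steps"]}

```bash
mkdir -p pics; ls
python3 - <<'E'
from rig import bot
import cv2,numpy as np
for n in("top","scene"):
    cv2.imwrite(f"pics/{n}0.png",cv2.resize(bot.capture(n),(800,600),interpolation=cv2.INTER_CUBIC))
    m=bot.camera_model(n);print(n,np.round(m["intrinsics"],1).tolist(),np.round(m["R"],3).tolist(),np.round(m["t"],3).tolist())
s=bot.read_state();print(s["position"],np.round(s["tcp_rot"],3),s["time_s"])
E
```

```text
pics
top [[363.1, 0.0, 258.8], [0.0, 363.1, 194.3], [0.0, 0.0, 1.0]] [[-0.005, -1.0, -0.012], [-0.983, 0.007, -0.183], [0.183, 0.011, -0.983]] [0.018, 0.561, 1.176]
scene [[352.6, 0.0, 251.3], [0.0, 352.6, 190.4], [0.0, 0.0, 1.0]] [[-0.882, 0.471, 0.003], [0.393, 0.74, -0.545], [-0.258, -0.48, -0.838]] [0.459, -0.163, 1.374]
[ 0.18869559 -0.5951673   0.23267818] [[ 0.953  0.302 -0.   ]
 [ 0.302 -0.953  0.002]
 [ 0.    -0.002 -1.   ]] 0.1
```

View pics/top0.png

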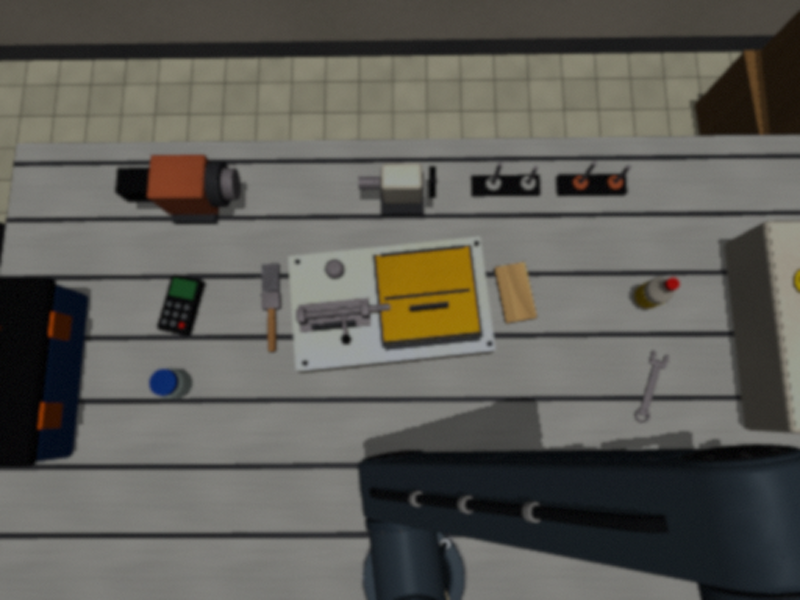

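View pics/scene0.png

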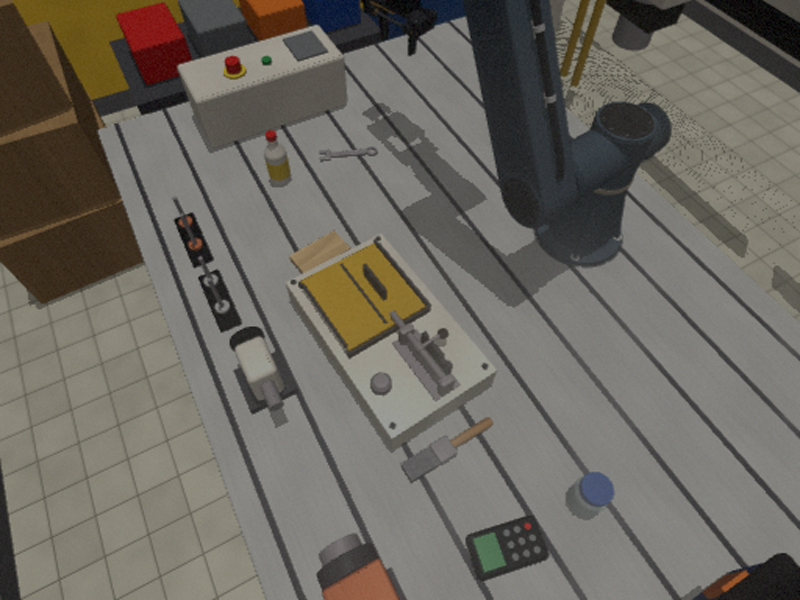

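The top view shows the bay with deck corners near (289,256), (480,238), (495,350) and (299,371), the ball at (346,339) and the rail at (410..449,306). I'll enlarge this area.

Run:
```python
from rig import bot
import cv2
a=bot.capture("top")[140:250,175:325]
cv2.imwrite("pics/top1.png",cv2.resize(a,None,fx=5,fy=5,interpolation=cv2.INTER_CUBIC))
```

```text
(no output)
```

View pics/top1.png

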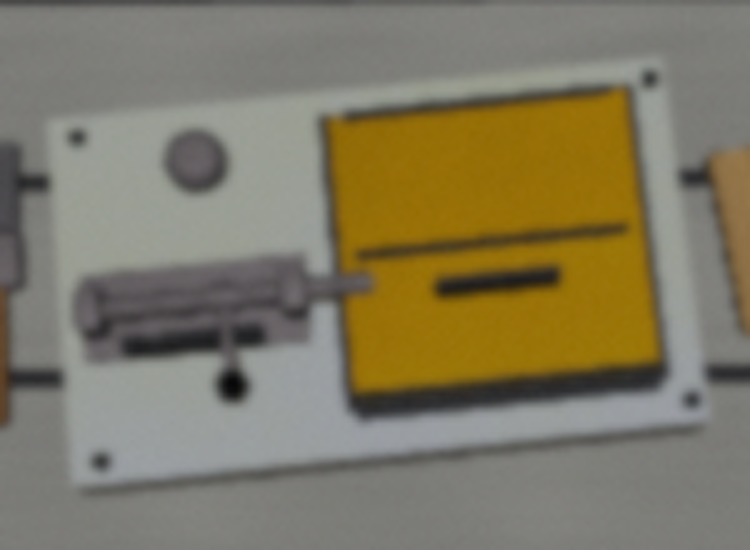

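The crop shows the deck's rear corners at (47,120) and (663,58), front corners at about (78,488) and (710,423), ball (232,385), rail middle (497,281) and ridge middle (492,242). Next I fit the bay pose to these.

```bash
cat > h.py <<'E'
import numpy as np
from scipy.optimize import least_squares
from scipy.spatial.transform import Rotation as Ro
def proj(m,X):
    c=np.asarray(X)@np.array(m["R"]).T+m["t"];p=c@np.array(m["intrinsics"]).T;return p[:,:2]/p[:,2:]
def fit(m,px,P,x0=(.65,0,0)):
    def w(q):
        c,s=np.cos(q[2]),np.sin(q[2]);return P@np.array([[c,s,0],[-s,c,0],[0,0,1]])+[q[0],q[1],0]
    r=least_squares(lambda q:(proj(m,w(q))-px).ravel(),x0,loss="soft_l1");return r.x,(proj(m,w(r.x))-px)
E
python3 - <<'E'
from h import *
from rig import bot
px=np.array([[47,120],[663,58],[232,385],[497,281],[492,242],[78,488],[710,423]],float)
px=(px+.5)/5-.5+[175,140]
P=np.array([[125,230,70],[125,-190,70],[-73,115,102],[-25,-60,126],[5,-60,92],[-125,230,70],[-125,-190,70]])/1000
q,r=fit(bot.camera_model("top"),px,P);print(q,np.degrees(q[2]));print(r.round(2))
B=lambda p:np.array([q[0]+np.cos(q[2])*p[0]-np.sin(q[2])*p[1],q[1]+np.sin(q[2])*p[0]+np.cos(q[2])*p[1]])
for n,p in dict(ball=(-.073,.115),rail=(-.025,-.06),edge=(-.09,-.06)).items():print(n,B(p))
E
```

```text
[0.56298123 0.026321   0.09542293] 5.467330876378109
[[ 0.06  0.03]
 [-0.11  0.01]
 [ 0.5   0.16]
 [ 0.34 -0.54]
 [ 0.04  0.18]
 [-1.33  0.08]
 [ 0.03  0.01]]
ball [0.47935634 0.13384252]
rail [ 0.54381166 -0.035788  ]
edge [ 0.47910736 -0.04198108]
```

```bash
cat >> h.py <<'E'
import json,os
Q=[0.563,0.0263,np.radians(5.47)]
Rb=Ro.from_euler("z",Q[2]).as_matrix()
def cmd(): 
    d=json.load(open("cmd.json"));return np.array(d["p"]),np.array(d["R"])
def save(p,R): json.dump({"p":list(map(float,p)),"R":np.array(R).tolist()},open("cmd.json","w"))
def apply_(row):   # record last row of a move
    p,R=cmd();save(p+R@np.array(row[:3])/100,R@Ro.from_rotvec(row[3:6],degrees=True).as_matrix())
def target(mm,tilt,ahead=-8):
    """point on tool axis `ahead` mm of TCP placed at bay mm; tilt deg: 0 down, + pointing forward"""
    t=np.radians(tilt);z=np.array([np.sin(t),0,-np.cos(t)]);y=np.array([0,-1,0]);x=np.cross(y,z)
    Rt=Rb@np.stack([x,y,z],1);p=np.array([Q[0],Q[1],0])+Rb@(np.array(mm)/1000)-Rt[:,2]*ahead/1000
    return p,Rt
def rows(ts):
    p,R=cmd()
    for mm,tilt,ah in ts:
        tp,Rt=target(mm,tilt,ah)
        print((R.T@(tp-p)*100).round(2).tolist(),Ro.from_matrix(R.T@Rt).as_rotvec(degrees=True).round(1).tolist())
def bay(p): return (Rb.T@(np.array(p)-[Q[0],Q[1],0])*1000).round(1)
def err():
    from rig import bot
    s=bot.read_state();p,R=cmd()
    print("t",s["time_s"],"bay tcp",bay(s["position"]),"err mm",((np.array(s["position"])-p)*1000).round(1),"roterr",Ro.from_matrix(R.T@np.array(s["tcp_rot"])).as_rotvec(degrees=True).round(1),"F",np.round(s["force"],1),"op",round(s["opening"],3),"g",round(s["grasp_force"],1),"J",np.round(s["joint_positions"],1))
E
python3 - <<'E'
from h import *
from rig import bot
s=bot.read_state();save([.189,-.596,.234],s["tcp_rot"])
err();rows([((-100,-330,260),0,0),((-73,115,220),0,0)])
E
```

```text
t 0.15 bay tcp [-431.8 -583.1  232.8] err mm [-0.3  0.7 -1.2] roterr [0. 0. 0.] F [ 0.7 -0.3 -0.1] op 1.002 g 0.0 J [-82.6  30.3  82.1  -0.   67.7 -10.2]
[37.75, -17.87, -2.56] [-0.1, -0.0, 12.1]
[49.72, -60.8, 1.52] [-0.1, -0.0, 12.1]
```

apply_moves([
  [[12,-6,-1,0,0,4,1],[25,-12,-2,0,0,8,1],[37.75,-17.9,-2.5,0,0,12.1,1],[37.75,-17.9,-2.5,0,0,12.1,1],[37.75,-17.9,-2.5,0,0,12.1,1],[37.75,-17.9,-2.5,0,0,12.1,1],[37.75,-17.9,-2.5,0,0,12.1,1],[40,-26,-2,0,0,12.1,1],[42,-32,-1,0,0,12.1,1],[44,-38,0,0,0,12.1,1],[46,-44,0.5,0,0,12.1,1],[48,-50,1,0,0,12.1,1],[49.7,-56,1.5,0,0,12.1,1],[49.7,-60.8,1.5,0,0,12.1,1],[49.7,-60.8,1.5,0,0,12.1,1],[49.7,-60.8,1.5,0,0,12.1,1],[49.7,-60.8,1.5,0,0,12.1,1]],
])

```text
time_s: 2.28
position: [0.4796, 0.1326, 0.2186]
tcp_rot: [[0.996, 0.094, 0.001], [0.094, -0.996, -0.001], [0.0, 0.001, -1.0]]
force: [-0.2, 0.6, -0.6]
opening: 1.0
grasp_force: 0.0
```

Run:
```python
from h import *
from rig import bot
import cv2
apply_([49.7,-60.8,1.5,0,0,12.1]);err()
m=bot.camera_model("wrist");a=bot.capture("wrist")
cv2.imwrite("pics/w1.png",cv2.resize(a,(800,600),interpolation=cv2.INTER_CUBIC))
json.dump({k:np.array(m[k]).tolist() for k in m},open("w1.json","w"))
P=np.array([[-73,115,102],[-40,115,97],[-40,165,97],[-25,-60,126],[5,40,92],[-15,205,114]])/1000
W=P@Rb.T+[Q[0],Q[1],0]
print((proj(m,W)*800/512).round(0).tolist())
```

```text
t 2.275 bay tcp [-72.9 113.8 218.6] err mm [ 0.4 -1.1 -1.5] roterr [-0.1  0.   0.1] F [-0.2  0.6 -0.6] op 1.0 g 0.0 J [  2.6  21.7 101.   -0.   57.3  87.2]
[[398.0, 304.0], [398.0, 250.0], [317.0, 250.0], [716.0, 229.0], [521.0, 175.0], [240.0, 211.0]]
```

View pics/w1.png

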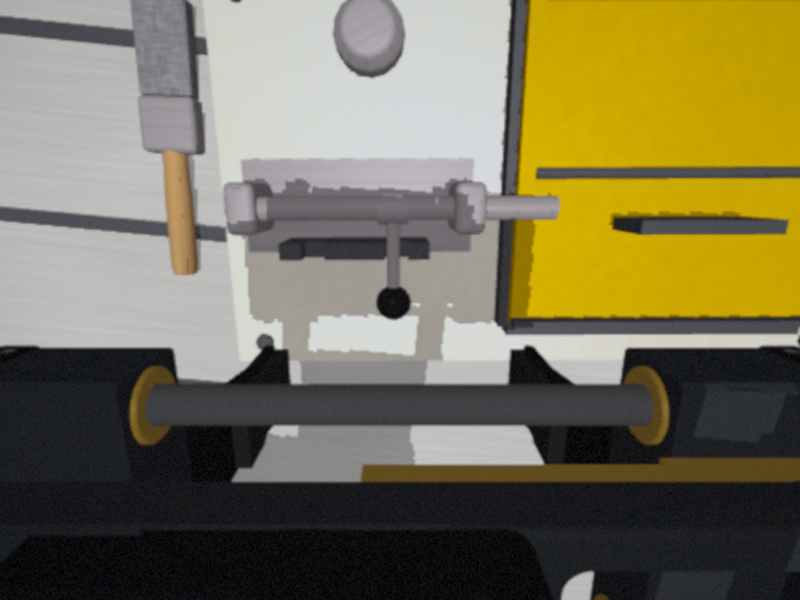

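The wrist view shows the ball at (393,302) against a predicted (398,304), and the comb centre at 354 against 357, so the bolt area lies about 2–3 mm further to +y. The rest agrees.

Run:
```python
from h import *
rows([((-72,118,104),0,-8)])
```

```text
[0.12, -0.29, 12.42] [-0.1, 0.0, 0.0]
```

apply_moves([
  [[0.1,-0.3,5,0,0,0,1],[0.1,-0.3,9,0,0,0,1],[0.1,-0.3,12.4,0,0,0,0.3],[0.1,-0.3,12.4,0,0,0,-0.5],[0.1,-0.3,12.4,0,0,0,-1],[0.1,-0.3,12.4,0,0,0,-1],[0.1,-0.3,12.4,0,0,0,-1],[0.1,-0.3,12.4,0,0,0,-1]],
])

```text
time_s: 3.32
position: [0.48, 0.1371, 0.0953]
tcp_rot: [[0.995, 0.096, 0.001], [0.096, -0.995, 0.0], [0.001, 0.0, -1.0]]
force: [-0.4, -0.1, -0.6]
opening: 0.398
grasp_force: 0.0
```

Run:
```python
from h import *
apply_([.1,-.3,12.4,0,0,0]);err()
r=lambda a,y:((-14-58*np.cos(a),y,104+58*np.sin(a)),0,-8)
rows([r(.25,118),r(.5,118),r(.75,118),r(.9,118),r(.9,168),r(.6,168),r(.3,168),r(0,168)])
```

```text
t 3.325 bay tcp [-72.1 118.2  95.3] err mm [ 0.1  0.1 -0.9] roterr [-0.1  0.1 -0. ] F [-0.4 -0.1 -0.6] op 0.398 g 0.0 J [  3.1  33.5 106.9   0.   39.5  87.6]
[0.2, 0.01, -1.42] [-0.1, 0.0, 0.0]
[0.73, 0.01, -2.76] [-0.1, 0.0, 0.0]
[1.58, 0.01, -3.94] [-0.1, 0.0, 0.0]
[2.22, 0.01, -4.53] [-0.1, 0.0, 0.0]
[2.22, -4.99, -4.52] [-0.1, 0.0, 0.0]
[1.03, -4.99, -3.25] [-0.1, 0.0, 0.0]
[0.28, -4.99, -1.69] [-0.1, 0.0, 0.0]
[0.02, -4.99, 0.02] [-0.1, 0.0, 0.0]
```

apply_moves([
  [[0,0,0,0,0,0,-1],[0,0,0,0,0,0,-1],[0,0,0,0,0,0,-1],[0,0,0,0,0,0,-1],[0,0,0,0,0,0,-1]],
])

```text
time_s: 3.95
position: [0.4797, 0.137, 0.0946]
tcp_rot: [[0.995, 0.096, 0.0], [0.096, -0.995, 0.0], [0.0, -0.0, -1.0]]
force: [-0.3, -0.0, 2.1]
opening: 0.234
grasp_force: 30.0
```

Ball gripped. Lift, with a check.

apply_moves([
  [[0.1,0,-0.7,0,0,0,-1],[0.2,0,-1.4,0,0,0,-1],[0.4,0,-2.1,0,0,0,-1],[0.7,0,-2.75,0,0,0,-1],[1.1,0,-3.4,0,0,0,-1],[1.6,0,-3.95,0,0,0,-1],[2.2,0,-4.5,0,0,0,-1],[2.2,0,-4.5,0,0,0,-1]],
])

```text
time_s: 4.95
position: [0.5011, 0.1392, 0.1401]
tcp_rot: [[0.995, 0.096, -0.001], [0.096, -0.995, -0.0], [-0.001, -0.0, -1.0]]
force: [-4.1, -0.3, 2.2]
opening: 0.232
grasp_force: 30.0
```

apply_moves([
  [[0,-0.8,0,0,0,0,-1],[0,-1.6,0,0,0,0,-1],[0,-2.4,0,0,0,0,-1],[0,-3.2,0,0,0,0,-1],[0,-4,0,0,0,0,-1],[0,-4.6,0,0,0,0,-1],[0,-4.95,0,0,0,0,-1],[0,-4.95,0,0,0,0,-1],[0,-4.95,0,0,0,0,-1]],
])

```text
time_s: 6.08
position: [0.4956, 0.1889, 0.1395]
tcp_rot: [[0.995, 0.096, -0.002], [0.096, -0.995, 0.0], [-0.002, -0.001, -1.0]]
force: [-5.5, 1.2, 3.4]
opening: 0.23
grasp_force: 30.0
```

Run:
```python
from h import *
from rig import bot
import cv2
apply_([2.2,0,-4.5,0,0,0]);apply_([0,-4.95,0,0,0,0]);err()
cv2.imwrite("pics/w2.png",cv2.resize(bot.capture("wrist"),(800,600),interpolation=cv2.INTER_CUBIC))
```

```text
t 6.075 bay tcp [-51.6 168.3 139.5] err mm [-1.4  0.6 -1.8] roterr [-0.1 -0.1 -0. ] F [-5.5  1.2  3.4] op 0.23 g 30.0 J [8.800e+00 3.090e+01 1.007e+02 1.000e-01 4.860e+01 9.320e+01]
```

View pics/w2.png

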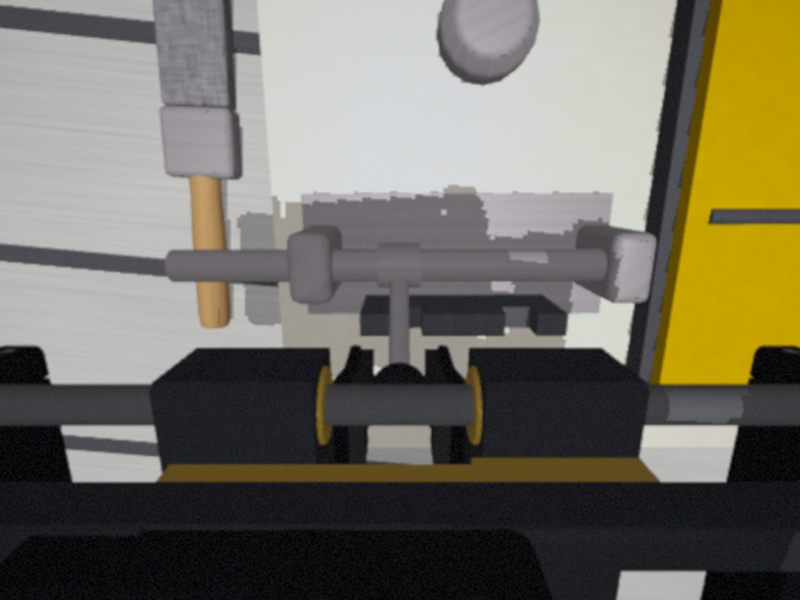

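The wrist view shows the bolt drawn, with its end clear of the cover. The handle is at column 400, and the open notch centre is at about 405 (block edge 421), so I'll go 2 mm to the right as I lower.

apply_moves([
  [[0,0.2,0,0,0,0,-1],[-0.6,0.2,0.6,0,0,0,-1],[-1.15,0.2,1.25,0,0,0,-1],[-1.55,0.2,2,0,0,0,-1],[-1.9,0.2,2.8,0,0,0,-1],[-2.1,0.2,3.6,0,0,0,-1],[-2.2,0.2,4.5,0,0,0,-1],[-2.2,0.2,4.6,0,0,0,-1],[-2.2,0.2,4.6,0,0,0,-1]],
])

```text
time_s: 7.25
position: [0.477, 0.1845, 0.0942]
tcp_rot: [[0.995, 0.095, 0.004], [0.095, -0.995, 0.001], [0.004, -0.0, -1.0]]
force: [2.0, -0.0, 8.3]
opening: 0.231
grasp_force: 30.1
```

apply_moves([
  [[0,0,-0.1,0,0,0,-0.2],[0,0,-0.1,0,0,0,-0.2],[0,0,-0.1,0,0,0,-0.2],[0,0,-4,0,0,0,0.2],[0,0,-9,0,0,0,0.5],[0,0,-12.5,0,0,0,0.5],[0,0,-12.5,0,0,0,0.5]],
])

```text
time_s: 8.12
position: [0.4767, 0.1845, 0.2209]
tcp_rot: [[0.995, 0.096, 0.006], [0.096, -0.995, 0.001], [0.006, -0.0, -1.0]]
force: [-0.3, 0.7, -0.6]
opening: 0.724
grasp_force: 0.0
```

Run:
```python
from h import *
from rig import bot
import cv2
apply_([-2.2,.2,4.6,0,0,0]);apply_([0,0,-12.5,0,0,0]);err()
cv2.imwrite("pics/w3.png",cv2.resize(bot.capture("wrist"),(800,600),interpolation=cv2.INTER_CUBIC))
m=bot.camera_model("wrist")
P=np.array([[-73,165,102],[-40,115,97],[-40,165,97]])/1000
print((proj(m,P@Rb.T+[Q[0],Q[1],0])*800/512).round(0).tolist())
p,R=cmd()
q,_=target((-25,-60,160),0)
Rt=Rb@Ro.from_euler("z",90,degrees=True).as_matrix()@Rb.T@target((0,0,0),0)[1]
for z in(180,117):print((R.T@(target((-25,-60,z),0)[0]-p)*100).round(2))
```

```text
t 8.125 bay tcp [-70.8 165.8 220.9] err mm [1.4 0.5 0.7] roterr [-0.1  0.3 -0. ] F [-0.3  0.7 -0.6] op 0.724 g 0.0 J [ 8.6 22.4 99.3 -0.  58.  93.1]
[[401.0, 304.0], [481.0, 251.0], [401.0, 251.0]]
[ 4.72 22.55  4.79]
[ 4.72 22.56 11.09]
```

View pics/w3.png

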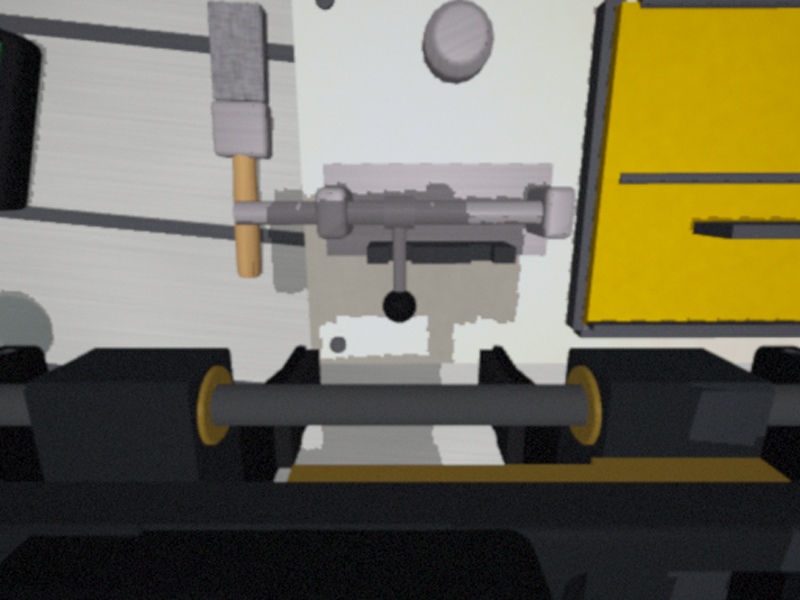

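The picture shows the ball at (399,305) with the handle lying in the left notch and the rod end well off the cover. Next is the rail, with the tool turned by -90°.

```bash
cat >> h.py <<'E'
def target2(mm,tilt,ahead=-8):
    t=np.radians(tilt);z=np.array([np.sin(t),0,-np.cos(t)]);x=np.array([0,1,0]);y=np.cross(z,x)
    Rt=Rb@np.stack([x,y,z],1);return np.array([Q[0],Q[1],0])+Rb@(np.array(mm)/1000)-Rt[:,2]*ahead/1000,Rt
def rows2(ts):
    p,R=cmd()
    for t in ts:
        tp,Rt=target2(*t)
        print((R.T@(tp-p)*100).round(2).tolist(),Ro.from_matrix(R.T@Rt).as_rotvec(degrees=True).round(1).tolist())
def railpt(a,h): return (100-125*np.cos(a)-h*np.sin(a),-60,84+65*np.sin(a)+h*np.cos(a))
E
python3 - <<'E'
from h import *
rows2([((-25,-60,200),0),(railpt(0,32),0)])
E
```

```text
[4.72, 22.55, 2.79] [-0.1, -0.1, -90.0]
[4.72, 22.56, 11.19] [-0.1, -0.1, -90.0]
```

apply_moves([
  [[1,5,0,0,0,-10,1],[2,10,0,0,0,-20,1],[3,15,1,0,0,-30,1],[4,20,2,0,0,-40,1],[4.7,22.6,2.8,0,0,-50,1],[4.7,22.6,2.8,0,0,-60,1],[4.7,22.6,2.8,0,0,-70,1],[4.7,22.6,2.8,0,0,-80,1],[4.7,22.6,2.8,0,0,-90,1],[4.7,22.6,2.8,0,0,-90,1]],
])

```text
time_s: 9.43
position: [0.5421, -0.0359, 0.1885]
tcp_rot: [[-0.093, 0.996, -0.004], [0.996, 0.093, 0.001], [0.002, -0.004, -1.0]]
force: [-0.5, -0.1, -0.4]
opening: 0.999
grasp_force: 0.0
```

Run:
```python
from h import *
from rig import bot
import cv2
apply_([4.7,22.6,2.8,0,0,-90]);err()
cv2.imwrite("pics/w4.png",cv2.resize(bot.capture("wrist"),(800,600),interpolation=cv2.INTER_CUBIC))
m=bot.camera_model("wrist")
P=np.array([[-29,-60,126],[-21,-60,126],[-25,-100,126],[-25,-20,126],[5,-60,92]])/1000
print((proj(m,P@Rb.T+[Q[0],Q[1],0])*800/512).round(0).tolist())
```

```text
t 9.425 bay tcp [-26.7 -59.9 188.5] err mm [-1.6  0.5 -3.3] roterr [ 0.2 -0.   0.1] F [-0.5 -0.1 -0.4] op 0.999 g 0.0 J [-15.6  27.5  96.4  -0.   56.4 -20.9]
[[395.0, 333.0], [411.0, 333.0], [403.0, 404.0], [403.0, 255.0], [454.0, 314.0]]
```

View pics/w4.png

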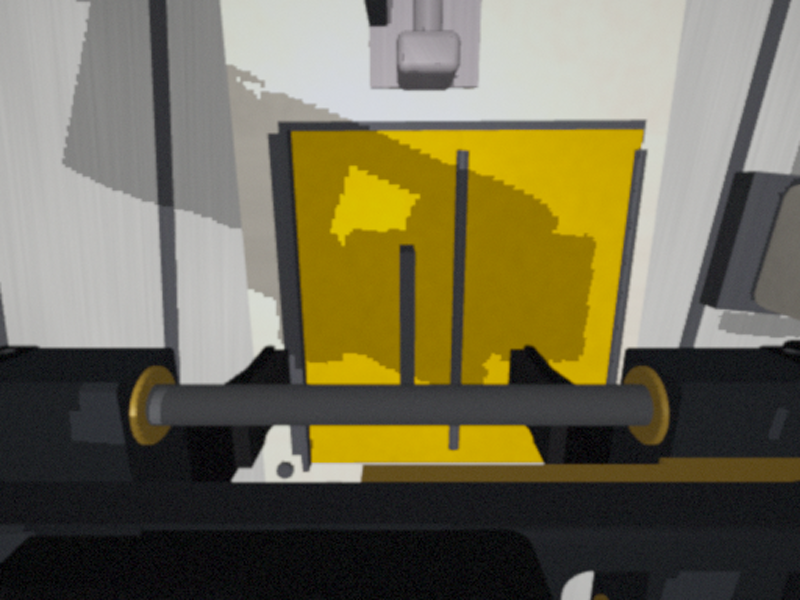

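The rail shows at column 407 against a predicted 403, and its far end is at row 247 against 255. So the bay sits about 2 mm further in x and in y, and I'll update the pose.

```bash
sed -i 's/^Q=\[0.563,0.0263/Q=[0.565,0.0285/' h.py
python3 - <<'E'
from h import *
rows2([(railpt(0,33),0)])
E
```

```text
[0.24, 0.24, 8.29] [-0.0, -0.1, 0.0]
```

apply_moves([
  [[0.2,0.2,4,0,0,0,0],[0.2,0.2,7,0,0,0,-0.5],[0.2,0.2,8.3,0,0,0,-1],[0.2,0.2,8.3,0,0,0,-1],[0.2,0.2,8.3,0,0,0,-1],[0.2,0.2,8.3,0,0,0,-1],[0.2,0.2,8.3,0,0,0,-1],[0.2,0.2,8.3,0,0,0,-1],[0.2,0.2,8.3,0,0,0,-1],[0.2,0.2,8.3,0,0,0,-1],[0.2,0.2,8.3,0,0,0,-1]],
])

```text
time_s: 10.85
position: [0.5458, -0.034, 0.1078]
tcp_rot: [[-0.095, 0.995, 0.001], [0.995, 0.095, -0.0], [-0.0, 0.001, -1.0]]
force: [1.5, 1.9, 1.0]
opening: 0.091
grasp_force: 30.0
```

Run:
```python
from h import *
apply_([.2,.2,8.3,0,0,0]);err()
for a in(.1,.2,.3,.4,.5,.6,.7,.8):rows2([(railpt(a,33),np.degrees(a))])
```

```text
t 10.85 bay tcp [-25.1 -60.4 107.8] err mm [ 0.3 -0.  -1.1] roterr [-0.1 -0.1 -0. ] F [1.5 1.9 1. ] op 0.091 g 30.0 J [-15.3  34.7  99.6   0.   45.6 -20.8]
[0.04, -0.15, -0.65] [-5.7, -0.1, 0.0]
[0.04, -0.21, -1.26] [-11.5, -0.1, -0.0]
[0.04, -0.14, -1.82] [-17.2, -0.1, -0.0]
[0.04, 0.05, -2.35] [-22.9, -0.1, -0.0]
[0.04, 0.37, -2.82] [-28.7, -0.1, -0.0]
[0.04, 0.81, -3.25] [-34.4, -0.1, -0.0]
[0.04, 1.37, -3.61] [-40.1, -0.1, -0.0]
[0.04, 2.04, -3.92] [-45.8, -0.1, -0.0]
```

apply_moves([
  [[0,-0.08,-0.33,-2.9,0,0,-1],[0,-0.15,-0.65,-5.7,0,0,-1],[0,-0.19,-0.96,-8.6,0,0,-1],[0,-0.21,-1.26,-11.5,0,0,-1],[0,-0.18,-1.54,-14.3,0,0,-1],[0,-0.14,-1.82,-17.2,0,0,-1],[0,-0.05,-2.09,-20,0,0,-1],[0,0.05,-2.35,-22.9,0,0,-1],[0,0.05,-2.35,-22.9,0,0,-1]],
])

```text
time_s: 11.98
position: [0.5463, -0.034, 0.1311]
tcp_rot: [[-0.095, 0.917, 0.388], [0.995, 0.087, 0.037], [0.001, 0.39, -0.921]]
force: [2.9, 0.8, -1.6]
opening: 0.09
grasp_force: 30.0
```

Run:
```python
from h import *
apply_([0,0.05,-2.35,-22.9,0,0]);err()
for a in(.5,.6,.7,.8):rows2([(railpt(a,33),np.degrees(a))])
```

```text
t 11.975 bay tcp [-24.6 -60.4 131.1] err mm [ 0.3  0.  -1.3] roterr [-0.1 -0.1  0. ] F [ 2.9  0.8 -1.6] op 0.09 g 30.0 J [-20.8  29.1 115.5  34.9  17.6 -58. ]
[0.04, 0.48, -0.31] [-5.8, -0.1, -0.0]
[0.04, 1.05, -0.53] [-11.5, -0.1, -0.0]
[0.04, 1.71, -0.65] [-17.2, -0.1, -0.0]
[0.04, 2.44, -0.67] [-22.9, -0.1, -0.0]
```

```bash
cat > kin.py <<'E'
from h import *
D=[([-82.6,30.3,82.1,0,67.7,-10.2],[.1887,-.5952,.2327]),([2.6,21.7,101,0,57.3,87.2],[.4796,.1326,.2186]),
([3.1,33.5,106.9,0,39.5,87.6],[.48,.1371,.0953]),([8.8,30.9,100.7,.1,48.6,93.2],[.4956,.1889,.1395]),([8.6,22.4,99.3,0,58,93.1],[.4767,.1845,.2209]),
([-15.6,27.5,96.4,0,56.4,-20.9],[.5421,-.0359,.1885]),([-15.3,34.7,99.6,0,45.6,-20.8],[.5458,-.034,.1078]),([-20.8,29.1,115.5,34.9,17.6,-58],[.5463,-.034,.1311])]
def fk(J,k):
    J=np.radians(J);a1,z0,L2,e,L3,d,off=k
    t=J[1]+J[2];F=Ro.from_euler("z",J[0])*Ro.from_euler("y",t)
    r=[a1+L2*np.sin(J[1])+L3*np.sin(t)+e*np.cos(t),off,z0+L2*np.cos(J[1])+L3*np.cos(t)-e*np.sin(t)]
    R=(F*Ro.from_euler("ZYZ",[J[3],J[4],J[5]])).as_matrix()
    return Ro.from_euler("z",J[0]).as_matrix()@r+R[:,2]*d,R
f=lambda k:np.concatenate([fk(J,k)[0]-p for J,p in D])
s=least_squares(f,[0,.35,.4,0,.4,.2,0]);K=s.x
if __name__=="__main__":
    print(K.round(4),np.abs(s.fun).max());
    R=fk(D[-1][0],K)[1];print(R.round(2))
def ik(p,R,J0,C):
    def g(J):
        q,S=fk(J,K);return np.concatenate([(q-p)*10,Ro.from_matrix(R.T@S@C).as_rotvec()*3])
    r=least_squares(g,J0);return r.x,np.abs(r.fun).max()
E
python3 kin.py
```

```text
[-0.0011  0.2743  0.5879  0.1133  0.3925  0.2944  0.1109] 0.0006595615038620384
[[-0.92 -0.09  0.39]
 [-0.09  1.    0.04]
 [-0.39  0.   -0.92]]
```

```bash
cat >> kin.py <<'E'
C=np.array([[0,-1,0],[1,0,0],[0,0,1.]])
E
python3 - <<'E'
from kin import *
J=D[-1][0]
for a in(.5,.6,.7,.8,.85):
    J,e=ik(*target2(railpt(a,33),np.degrees(a)),J,C);print(a,J.round(0),round(e,4))
print("retreat")
x,y,z=railpt(.8,33)
for b in(40,80):
    Jr,e=ik(*target2((x-b*np.sin(.8),y,z+b*np.cos(.8)),45.8),J,C);print(Jr.round(0),round(e,4))
for T,n in((target,1),(target2,2)):
  J0=[-15,30,110,0,10,70 if n==1 else -40]
  for tilt in(40,60):
    for X in(-60,-40,30,90):
      for y in(-130,):
        J0,e=ik(*T((X,y,95),tilt,11),J0,C);print(n,tilt,X,J0.round(0),round(e,4))
E
```

```text
0.5 [-22.  29. 119.  65.  14. -89.] 0.0
0.6 [ -24.   30.  122.  100.   16. -125.] 0.0
0.7 [ -25.   31.  125.  122.   23. -149.] 0.0
0.8 [ -26.   34.  128.  134.   32. -162.] 0.0
0.85 [ -27.   36.  129.  138.   37. -166.] 0.0
retreat
[ -29.   29.  131.  128.   31. -158.] 0.0
[ -32.   23.  133.  119.   30. -151.] 0.0
1 40 -60 [-40.  38. 131. -57. -33. 105.] 0.0
1 40 -40 [-38.  38. 128. -58. -31. 109.] 0.0
1 40 30 [-31.  38. 119. -65. -25. 123.] 0.0
1 40 90 [-26.  40. 110. -75. -21. 138.] 0.0
1 60 -60 [-50.  59. 141. -49. -72.  73.] 0.0
1 60 -40 [-47.  56. 138. -47. -69.  78.] 0.0
1 60 30 [-37.  51. 128. -43. -60.  90.] 0.0
1 60 90 [-32.  50. 120. -41. -52.  98.] 0.0
2 40 -60 [-40.  38. 131. -57. -33.  15.] 0.0
2 40 -40 [-38.  38. 128. -58. -31.  19.] 0.0
2 40 30 [-31.  38. 119. -65. -25.  33.] 0.0
2 40 90 [-26.  40. 110. -75. -21.  48.] 0.0
2 60 -60 [-50.  59. 141. -49. -72. -17.] 0.0
2 60 -40 [-47.  56. 138. -47. -69. -12.] 0.0
2 60 30 [-37.  51. 128. -43. -60.   0.] 0.0
2 60 90 [-32.  50. 120. -41. -52.   8.] 0.0
```

apply_moves([
  [[0,0.22,-0.17,-2.9,0,0,-1],[0,0.48,-0.31,-5.8,0,0,-1],[0,0.76,-0.43,-8.7,0,0,-1],[0,1.05,-0.53,-11.5,0,0,-1],[0,1.37,-0.6,-14.4,0,0,-1],[0,1.71,-0.65,-17.2,0,0,-1],[0,2.07,-0.67,-20,0,0,-1],[0,2.25,-0.67,-21.4,0,0,-1],[0,2.25,-0.67,-21.4,0,0,-1],[0,2.25,-0.67,-21.4,0,0,-1]],
])

```text
time_s: 13.22
position: [0.5641, -0.0322, 0.1462]
tcp_rot: [[-0.096, 0.712, 0.695], [0.995, 0.069, 0.067], [-0.0, 0.699, -0.715]]
force: [2.1, 1.0, 1.3]
opening: 0.088
grasp_force: 30.0
```

Run:
```python
from h import *
apply_([0,2.25,-0.67,-21.4,0,0]);err()
```

```text
t 13.225 bay tcp [ -6.7 -60.4 146.2] err mm [ 0.1  0.1 -1.1] roterr [-0.  -0.1 -0.1] F [2.1 1.  1.3] op 0.088 g 30.0 J [ -26.    33.5  127.3  131.9   29.4 -159.6]
```

apply_moves([
  [[0,0,0,0,0,0,-0.5],[0,0,0,0,0,0,-0.5],[0,0,0,0,0,0,-0.5],[0,0,-1,0,0,0,-0.5],[0,0,-2.5,0,0,0,-0.5],[0,0,-4,0,0,0,-0.5],[0,0,-5.5,0,0,0,-0.5],[0,0,-7,0,0,0,-0.7],[0,0,-7,0,0,0,-1],[0,0,-7,0,0,0,-1]],
])

```text
time_s: 14.48
position: [0.5153, -0.0371, 0.1962]
tcp_rot: [[-0.095, 0.712, 0.696], [0.995, 0.068, 0.066], [-0.0, 0.699, -0.715]]
force: [0.4, -0.0, -0.8]
opening: 0.042
grasp_force: 0.0
```

Run:
```python
from kin import *
from rig import bot
import cv2
apply_([0,0,-7,0,0,0]);err()
cv2.imwrite("pics/s5.png",cv2.resize(bot.capture("scene")[130:290,170:330],(700,700),interpolation=cv2.INTER_CUBIC)[:600])
J=np.array(bot.read_state()["joint_positions"])
for X,z,t in((-150,200,45),(-110,160,50),(-75,110,53),(-65,97,55),(-20,97,58),(40,97,60),(88,97,60)):
    J[5]=J[5] if J[5]>-130 else -60
    T=target((X,-130,z),t,11);J,e=ik(*T,J,C);print(X,J.round(0),round(e,4));rows([((X,-130,z),t,11)])
```

```text
t 14.475 bay tcp [-55.7 -60.6 196.2] err mm [-0.1 -0.  -1.2] roterr [-0.  -0.1 -0.1] F [ 0.4 -0.  -0.8] op 0.042 g 0.0 J [ -30.9   24.1  131.9  118.2   28.  -149.1]
-150 [-59.  21. 140.  96.  40. -63.] 0.0
[-6.94, -6.58, -7.88] [-0.6, 0.5, 89.9]
-110 [-54.  35. 142. 118.  48. -86.] 0.0
[-6.95, -6.6, -2.22] [-4.5, 4.4, 89.9]
-75 [-49.  48. 140. 130.  58. -98.] 0.0
[-6.96, -7.65, 3.81] [-6.9, 6.8, 89.7]
-65 [ -49.   52.  140.  132.   63. -101.] 0.0
[-6.96, -7.88, 5.44] [-8.5, 8.3, 89.6]
-20 [-43.  52. 134. 134.  62. -95.] 0.0
[-6.96, -4.71, 8.6] [-10.8, 10.7, 89.5]
40 [-36.  51. 127. 137.  58. -88.] 0.0
[-6.96, -0.45, 12.8] [-12.4, 12.3, 89.3]
88 [-32.  50. 120. 138.  52. -82.] 0.0
[-6.97, 2.98, 16.15] [-12.4, 12.3, 89.3]
```

View pics/s5.png

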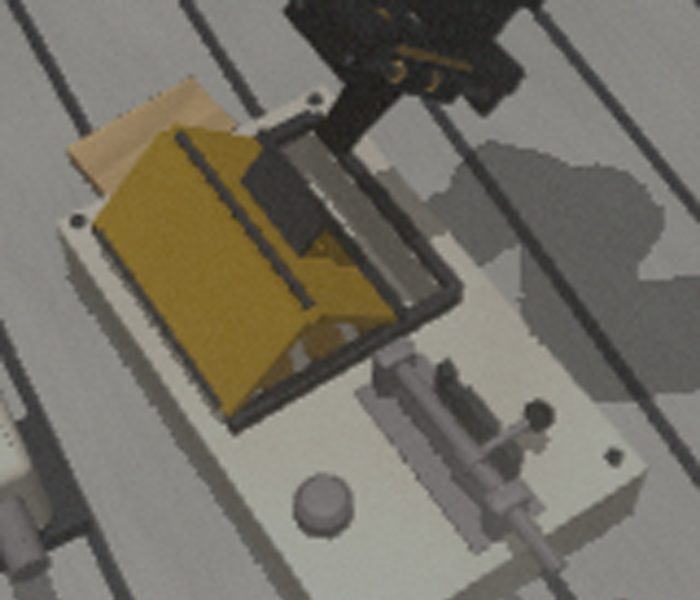

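The crop shows the cover standing as a tent on its own at about 0.77 rad, with the bolt drawn and its handle in the left notch. Next I plan the push.

Run:
```python
from kin import *
J=np.array([-45,35,130,110,40,-70.])
for X,z,t in((-85,170,42),(-68,97,42),(-40,97,45),(-10,97,50),(20,97,55),(50,97,60),(70,97,60),(90,97,60)):
    T=target((X,-129,z),t,11);J,e=ik(*T,J,C);print(X,J.round(0),round(e,4));rows([((X,-129,z),t,11)])
```

```text
-85 [-44.  26. 132. 104.  32. -57.] 0.0
[-6.85, -3.96, -1.2] [1.7, -1.9, 89.9]
-68 [-42.  39. 133. 126.  37. -81.] 0.0
[-6.86, -7.84, 5.21] [1.7, -1.9, 89.9]
-40 [-40.  41. 131. 128.  40. -81.] 0.0
[-6.86, -5.9, 7.17] [-0.6, 0.5, 89.9]
-10 [-38.  44. 130. 132.  46. -84.] 0.0
[-6.86, -3.85, 9.27] [-4.5, 4.4, 89.9]
20 [-37.  47. 128. 135.  51. -86.] 0.0
[-6.86, -1.79, 11.38] [-8.5, 8.3, 89.6]
50 [-35.  50. 126. 138.  57. -87.] 0.0
[-6.86, 0.26, 13.5] [-12.4, 12.3, 89.3]
70 [-33.  50. 123. 138.  54. -84.] 0.0
[-6.86, 1.69, 14.89] [-12.4, 12.3, 89.3]
90 [-31.  49. 120. 139.  52. -82.] 0.0
[-6.87, 3.12, 16.29] [-12.4, 12.3, 89.3]
```

apply_moves([
  [[-1,-1,-2,0,0,8,-1],[-2,-2,-2,0,0,16,-1],[-3,-3,-2,0,0,25,-1],[-4,-4,-2,0,0,34,-1],[-5,-4,-1.5,0,0,43,-1],[-6,-4,-1.2,0,0,52,-1],[-6.8,-4,-1.2,1,-1,61,-1],[-6.8,-4,-1.2,1,-1,70,-1],[-6.8,-4,-1.2,1.5,-1.5,80,-1],[-6.8,-4,-1.2,1.7,-1.9,89.9,-1],[-6.8,-4,-1.2,1.7,-1.9,89.9,-1],[-6.8,-6,2,1.7,-1.9,89.9,-1],[-6.8,-7.8,5.2,1.7,-1.9,89.9,-1],[-6.8,-7.8,5.2,1.7,-1.9,89.9,-1]],
])

```text
time_s: 16.27
position: [0.5019, -0.1059, 0.1012]
tcp_rot: [[0.743, 0.097, 0.663], [0.072, -0.995, 0.065], [0.666, -0.001, -0.746]]
force: [0.1, 0.5, 1.0]
opening: 0.006
grasp_force: 0.0
```

Run:
```python
from h import *
apply_([-6.8,-7.8,5.2,1.7,-1.9,89.9]);err()
for X,z,t in((-40,97,45),(-10,97,50),(20,97,55),(50,97,60),(70,97,60),(90,97,60)):
    rows([((X,-129,z),t,11)])
```

```text
t 16.275 bay tcp [ -75.6 -127.7  101.2] err mm [-0.5  0.6 -4.4] roterr [ 0.1 -0.2 -0. ] F [0.1 0.5 1. ] op 0.006 g 0.0 J [-41.8  40.2 133.1 126.4  37.5 -81.8]
[1.98, 0.06, 1.89] [0.1, 3.0, 0.0]
[4.11, 0.06, 3.91] [0.0, 8.0, 0.0]
[6.25, 0.06, 5.93] [0.0, 13.0, 0.0]
[8.39, 0.06, 7.97] [0.0, 18.0, 0.0]
[9.87, 0.06, 9.31] [0.0, 18.0, 0.0]
[11.36, 0.06, 10.64] [0.0, 18.0, 0.0]
```

apply_moves([
  [[0.7,0,0.6,0,1,0,-1],[1.3,0,1.25,0,2,0,-1],[2,0,1.9,0,3,0,-1],[2.7,0,2.55,0,4.5,0,-1],[3.4,0,3.25,0,6,0,-1],[4.1,0,3.9,0,8,0,-1],[4.8,0,4.55,0,9.5,0,-1],[5.5,0,5.25,0,11,0,-1],[6.25,0,5.95,0,13,0,-1],[6.95,0,6.6,0,14.5,0,-1],[7.7,0,7.3,0,16.5,0,-1],[8.4,0,7.95,0,18,0,-1]],
])

```text
time_s: 17.77
position: [0.618, -0.0954, 0.1014]
tcp_rot: [[0.496, 0.095, 0.863], [0.05, -0.995, 0.081], [0.867, 0.003, -0.499]]
force: [-2.3, -0.3, 0.3]
opening: 0.009
grasp_force: 0.6
```

Run:
```python
from h import *
apply_([8.4,0,7.95,0,18,0]);err()
for X in(60,70,76,80,84,88,92,96): rows([((X,-129,97),60,11)])
```

```text
t 17.775 bay tcp [  40.9 -128.4  101.4] err mm [ 0.5  0.1 -1.4] roterr [-0.   0.1 -0.1] F [-2.3 -0.3  0.3] op 0.009 g 0.6 J [-35.   50.7 125.6 138.2  57.3 -87.3]
[0.48, 0.06, 0.88] [0.0, -0.0, 0.0]
[0.98, 0.06, 1.74] [0.0, -0.0, 0.0]
[1.28, 0.06, 2.26] [0.0, -0.0, 0.0]
[1.48, 0.06, 2.61] [0.0, -0.0, 0.0]
[1.68, 0.06, 2.96] [0.0, -0.0, 0.0]
[1.88, 0.06, 3.3] [0.0, -0.0, 0.0]
[2.08, 0.06, 3.65] [0.0, -0.0, 0.0]
[2.28, 0.06, 4.0] [0.0, -0.0, 0.0]
```

apply_moves([
  [[0.25,0,0.45,0,0,0,-1],[0.5,0,0.9,0,0,0,-1],[0.75,0,1.3,0,0,0,-1],[1,0,1.75,0,0,0,-1],[1.25,0,2.2,0,0,0,-1],[1.5,0,2.6,0,0,0,-1],[1.5,0,2.6,0,0,0,-1]],
])

```text
time_s: 18.65
position: [0.6478, -0.0926, 0.1019]
tcp_rot: [[0.496, 0.095, 0.863], [0.05, -0.995, 0.081], [0.867, 0.003, -0.499]]
force: [-0.2, -0.4, 0.7]
opening: 0.004
grasp_force: 0.0
```

Run:
```python
from h import *
apply_([1.5,0,2.6,0,0,0]);err()
```

```text
t 18.65 bay tcp [  70.9 -128.5  101.9] err mm [ 0.4  0.  -0.8] roterr [-0.   0.1 -0.1] F [-0.2 -0.4  0.7] op 0.004 g 0.0 J [-32.2  49.9 121.5 138.9  53.4 -83.7]
```

apply_moves([
  [[0.1,0,0.17,0,0,0,-1],[0.2,0,0.35,0,0,0,-1],[0.3,0,0.52,0,0,0,-1],[0.4,0,0.7,0,0,0,-1]],
])

```text
time_s: 19.15
position: [0.6546, -0.0918, 0.101]
tcp_rot: [[0.499, 0.094, 0.861], [0.049, -0.996, 0.081], [0.865, 0.002, -0.502]]
force: [-7.7, -2.1, 3.5]
opening: 0.004
grasp_force: 4.3
```

apply_moves([
  [[0.1,0,0.17,0,0,0,-1],[0.2,0,0.35,0,0,0,-1],[0.2,0,0.35,0,0,0,-1]],
])

```text
time_s: 19.52
position: [0.6556, -0.0916, 0.1007]
tcp_rot: [[0.504, 0.09, 0.859], [0.045, -0.996, 0.079], [0.863, -0.001, -0.506]]
force: [-18.6, -4.2, 7.7]
opening: 0.007
grasp_force: 9.7
```

Run:
```python
from h import *
from rig import bot
import cv2
apply_([.4,0,.7,0,0,0]);apply_([.2,0,.35,0,0,0]);err()
cv2.imwrite("pics/s6.png",cv2.resize(bot.capture("scene")[130:270,170:310],(600,600),interpolation=cv2.INTER_CUBIC))
```

```text
t 19.525 bay tcp [  78.7 -128.1  100.7] err mm [-3.8 -0.1 -1.9] roterr [-0.2 -0.4  0.2] F [-18.6  -4.2   7.7] op 0.007 g 9.7 J [-31.3  49.6 120.4 139.2  51.8 -82.4]
```

View pics/s6.png

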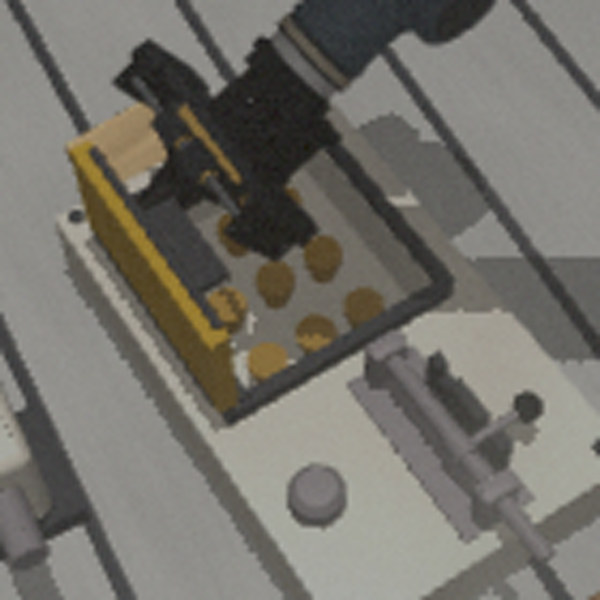

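The panels stand upright together, and the contact force rose to 18.6 N with no further travel, so the cover is at its stop. I'll back off along the tool axis.

apply_moves([
  [[0,0,-0.5,0,0,0,-1],[0,0,-1.5,0,0,0,-1],[0,0,-4,0,0,0,-1],[0,0,-7,0,0,0,-1],[0,0,-10,0,0,0,-1],[0,0,-10,0,0,0,-1],[0,0,-10,0,0,0,-1]],
])

```text
time_s: 20.45
position: [0.5739, -0.1002, 0.1516]
tcp_rot: [[0.496, 0.095, 0.863], [0.051, -0.995, 0.08], [0.867, 0.004, -0.499]]
force: [0.1, -0.1, 0.2]
opening: 0.005
grasp_force: 0.0
```

Run:
```python
from h import *
from rig import bot
import cv2
apply_([0,0,-10,0,0,0]);err()
a=bot.capture("scene")[130:270,170:310];b=bot.capture("top")[140:250,175:325]
cv2.imwrite("pics/s7.png",np.hstack([cv2.resize(a,(390,390),interpolation=cv2.INTER_CUBIC),cv2.resize(b,(400,390),interpolation=cv2.INTER_CUBIC)]))
```

```text
t 20.45 bay tcp [  -3.4 -129.   151.6] err mm [ 0.7 -0.6 -1. ] roterr [-0.1  0.1 -0.1] F [ 0.1 -0.1  0.2] op 0.005 g 0.0 J [-40.1  43.9 131.6 132.7  57.  -86.5]
```

View pics/s7.png

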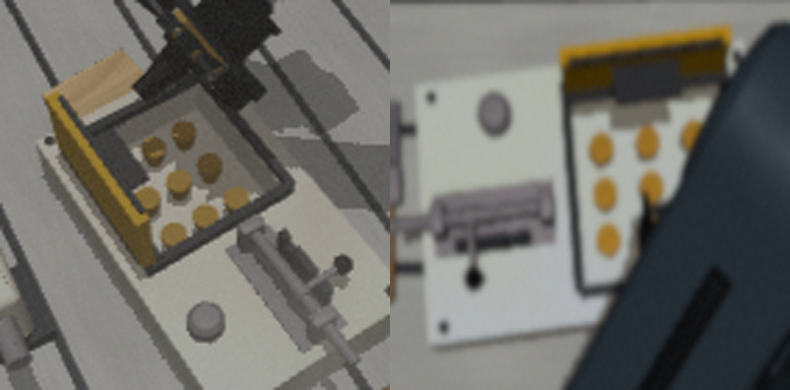

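The cover stands folded flat at the rear (left picture, ridge from (50,95) to (150,265)). The bolt is drawn with its handle in the left notch (right picture, ball at (474,277)), and the robot touches nothing.

```bash
python3 -c "
from rig import bot
print(bot.hand_in())"
```

```text
the job is handed in; nothing more can be done
None
```

I drew the bolt and dropped its handle into the open notch, raised the cover to about 0.77 rad where it stood by itself, and pushed it fully folded. I handed the job in at about 20.5 s of the 64 s allowed, with the robot touching nothing.

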